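# Count to the third gap and push the offcut in

## Robot

A 6-joint arm with a two-finger parallel gripper is mounted at the origin on a cart in front of the work surface, level with it; the furniture and walls round the work are solid. World frame = base frame: x ahead of the robot, y to its left, z up, the work surface at z = 0. Lengths are in m, angles in rad, forces in N, time in s.
With the tool pointing down it reaches from about 0.3 to 0.875 m from the base axis. Payload 6.4 kg.
Tool frame: the origin (TCP) lies at the centre of the arm's flange, where the gripper is bolted on; the fingertips stand 173 mm ahead of it and the grasp point (between the pads) lies 155 mm ahead of it (manip.tips_ahead is the distance from the TCP to the fingertips, in m); z points along the fingers, y is the line along which they close (so a half turn about z gives the same grasp; the last joint's range is limited). The gripper opens to 85 mm and grips with 20 to 120 N. Pads are 22 mm wide; open, the fingers measure 114 mm over their backs; the gripper's body (76 mm by 85 mm) begins 54 mm behind the grasp point. The pads swing forward as they close: fully open they stand 13 mm farther back than shut.
Start: joints at [1.137, 0.181, 1.607, -0, 1.354, -0.206], TCP at [0.13, 0.56, 0.405] pointing down, gripper open.
Joint ranges: [-2.99, 2.99], [-0.89, 2.07], [0.3, 2.58], [-1.14, 4.28], [0, 2.63], [-3.12, 3.12]. Speed limits (rad/s): [2.57, 2.57, 3.01, 3.14, 3.14, 3.14].

## Interface

Orientations are given as [roll, pitch, yaw] about the fixed x, y, z axes, in that order (R = Rz(yaw) Ry(pitch) Rx(roll)).
In Python, from station import manip gives the robot as it stands. Calls block until the motion is done:
- manip.reach(position, orientation): joint-space move of the TCP to a pose.
- manip.move_l(position, velocity=0.15, attitude=None, until_force=None): straight line of the TCP; attitude=None keeps the orientation; velocity is the mean speed in m/s. With until_force (N) it stops when the force on the tool has changed by that much, and returns True; else False.
- manip.move_j(angles): joint-space move.
- manip.command_gripper(opening): finger opening in m; the grip force is fixed at half the most; returns when the fingers have stopped.
- manip.hold(seconds).
- manip.inverse_kinematics(position, orientation): joint angles nearest the present ones, or None.
- manip.state(): the state.
- manip.grab_frame(name): name is "side" or "top"; returns the picture (480x640x3 uint8, red, green, blue); there is no depth.
- manip.camera_params(name): a dict with "fx", "fy", "cx", "cy" (pixels), "rvec" (rotation vector, rad) and "tvec" (3), from world to camera coordinates, as OpenCV has them. Camera axes: x right, y down, z forward; pixel columns grow to the right and rows downward; lengths in m; the calibration is good to about 2 mm. A picture is of the moment at which its call begins. camera_params takes no time and is no camera call.
A pose or a line that the arm cannot do raises manip.MotionError and nothing moves.
- manip.sign_off(): hands the job in; it is judged then, once.
The state is a dict: "time": time; "joint_pos": joint angles; "qvel": joint speeds; "tau": joint torques, N m; "position": TCP position; "ee_rot": TCP orientation; "contact_force": force on the tool from outside, world axes, zero at the start; "wrist_torque": the same for the moment, N m; "finger_gap": finger opening in m; "grip_force": force on a finger pad.
Only numpy, scipy, OpenCV 4.12 (cv2) and the standard library are available. Lean on these libraries where they do the work, as an engineer would, in place of code of your own. Each camera call takes 0.05 s, during which the arm holds its last target. There are 200 camera calls.

## Task

The sorting rack on the bench has four gaps; count them, filled or empty, from the end where the paint tin stands. With closed fingers, run a fingertip along the rack's front rail from the first gap to the third, touching the rail at each of these three gaps in turn. Then push the loose wood offcut lying in front of the rack under the rail into that third gap, fully home against the back board; only push it along the bench, never lift it, and leave the tin, the jar and the roll of tape where they are.

Things in the scene. Friction and masses are not known exactly. Their poses are not given: they have to be found in the camera images.
- rack: Fixed bottomless plywood rack, 112 mm deep, 322 wide, with 4 gaps open to its front. Origin: centre, on the bench; x from front to back (away from the robot), y left, z up. Five dividers 10 mm thick, 50 high, at y = 156, 78, 0, -78, -156 mm, from x = -55 (round noses) to the back board (62 high, inner face x = +45). Gaps 68 mm clear, centred at y = 117, 39, -39, -117.
- rail_a: The part over the leftmost gap (rack y = +117 mm) of the front rail: one straight, flush, level aluminium bar, 18 mm wide (rack x = -38 to -20 mm), 6 mm thick, top 56 mm above the bench, lying on the dividers right across the rack. This part is 83 mm long, from divider to divider. Origin: middle of its top face over the gap; fixed, axes as the rack's.
- rail_b: The same over the second gap from the left (rack y = +39 mm), 78 mm long.
- rail_c: The same over the third gap from the left (rack y = -39 mm), 78 mm long.
- rail_d: The same over the rightmost gap (rack y = -117 mm), 83 mm long.
- block: Loose pine offcut, 51 x 98 x 38 mm high, 0.06 to 0.13 kg, lying on the bench in front of the rack, long side pointing roughly into it. Origin: centre of its underside; y along the 98 mm length, z up. It slides on the bench and passes under the rail (12 mm to spare). Fully home its far end is on the back board, its centre at rack x = -4 mm, and 15 mm of it stands out before the rail.
- paint_tin: Small closed round paint tin, 77 mm across, 77 mm high, standing beside one end of the rack, its centre about 70 mm beyond the end divider: it marks the end from which to count. At rack y > 0 the first gap is the leftmost, at rack y < 0 the rightmost. Origin: centre of its underside. Not to be moved.
- jar: Clear jar of nails with a yellow lid, 75 mm across, 97 mm high, standing beside the other end of the rack. Origin: centre of its underside. Not to be moved.
- tape_roll: Roll of black tape, 58 mm across, 19 mm high, lying in the leftmost gap of the rack, which still counts as a gap. Origin: centre of its underside. Not to be moved.
Not all that is in view belongs to the job. What is shaped like the block but turquoise is not meant.

How it is judged:
By the outcome, as a careful person would: the job done as asked, in the order asked, and still so for the second after the job is handed in, with the robot touching nothing.
It also fails if it takes over 51 s, if anything falls off the work surface, if the arm or the gripper's body presses on something with over 40 N, if the wrist force passes 120 N, or if a joint passes its speed limit or range.

## Working session

There is one attempt and no reset: what is moved stays moved. The work goes in short steps, each a Python script; the robot and the scene stay as the last script left them, time stands still between calls to the robot, and variables do not carry over. Pictures are saved under pics/ and viewed, at most 10 in all, crops included, and the job is handed in when it is done.

```bash
mkdir -p pics; ls; python3 - <<'E'
from station import manip
import cv2
for n in("top","side"):
    cv2.imwrite(f"pics/{n}0.png",manip.grab_frame(n)[:,:,::-1]); print(n,manip.camera_params(n))
print(manip.state())
E
```

```text
pics
top {'fx': 460.66962605398976, 'fy': 460.66962605398976, 'cx': 325.9624098888748, 'cy': 244.29803968183134, 'rvec': array([ 2.20528126, -2.16192763,  0.12061133]), 'tvec': array([-0.00520331,  0.6234923 ,  0.85237604])}
side {'fx': 458.35394337886237, 'fy': 458.35394337886237, 'cx': 313.9001150248292, 'cy': 240.67487935965022, 'rvec': array([ 1.98585964, -0.35998079,  0.21254522]), 'tvec': array([-0.56377767,  0.15913337,  0.68237491])}
{'time': 0.1, 'joint_pos': array([ 1.13670397e+00,  1.81445748e-01,  1.60792327e+00,  1.11879726e-05,
        1.35379763e+00, -2.06296906e-01]), 'qvel': array([ 1.78148048e-04, -1.12770523e-03, -1.70994473e-03, -5.03406004e-05,
        2.94005197e-03,  3.46565703e-04]), 'tau': array([-1.81335913e-04, -4.45875764e+01, -3.52234912e+01, -2.69081438e-04,
        4.19248259e-03,  3.16738090e-05]), 'position': array([0.1297316 , 0.55993361, 0.40387846]), 'ee_rot': array([-3.14005427e+00, -3.33102550e-04,  2.91379453e+00]), 'contact_force': array([-0.07601506,  0.93556741, -0.09744551]), 'wrist_torque': array([ 0.01457308,  0.05317537, -0.0067793 ]), 'grip_force': 0.0, 'finger_gap': 0.08629143439071156}
```

View pics/top0.png

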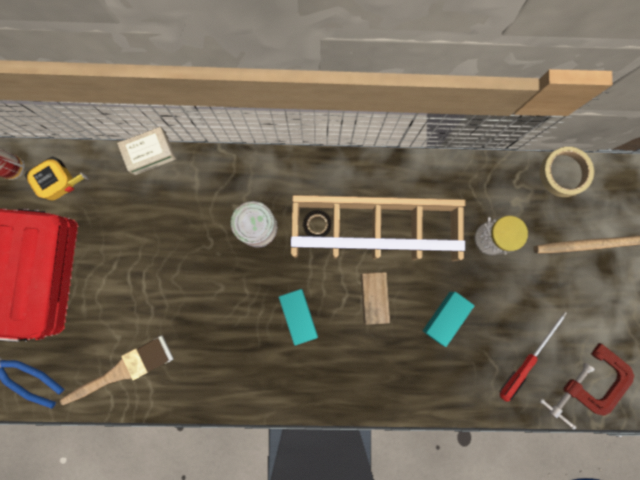

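View pics/side0.png

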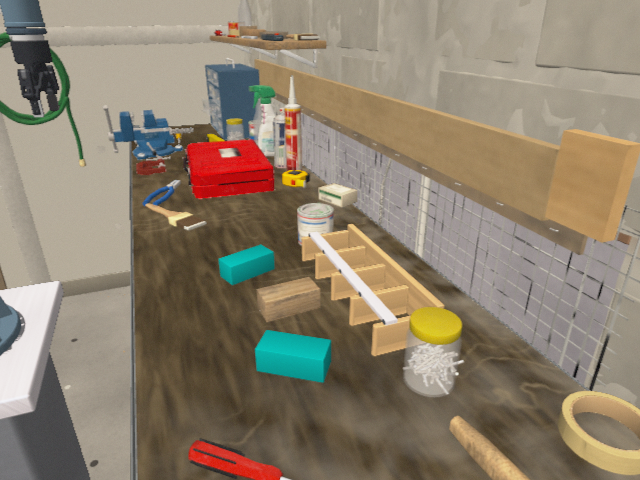

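The tin (255,224) stands at the left end of the rack and the jar (505,235) at the right end. The first gap is therefore the leftmost one, with the tape in it at (317,222). The third gap lies between the dividers at columns 378 and 420, and the block is at (376,298). The turquoise decoys are at (298,317) and (450,319).

```bash
cat > h.py <<'E'
import cv2, numpy as np
from station import manip
def ray(name,uv,z):
    p=manip.camera_params(name); R=cv2.Rodrigues(p["rvec"])[0]
    uv=np.atleast_2d(np.float64(uv)); d=np.c_[(uv[:,0]-p["cx"])/p["fx"],(uv[:,1]-p["cy"])/p["fy"],np.ones(len(uv))]@R
    c=-R.T@p["tvec"]; return c+d*((z-c[2])/d[:,2])[:,None]
def box(mask,roi,z,name="top"):
    x0,y0,x1,y1=roi; m=np.zeros_like(mask); m[y0:y1,x0:x1]=mask[y0:y1,x0:x1]
    m=cv2.morphologyEx(m,cv2.MORPH_CLOSE,np.ones((5,5)))
    c=max(cv2.findContours(m,cv2.RETR_EXTERNAL,cv2.CHAIN_APPROX_NONE)[0],key=cv2.contourArea)
    w=ray(name,c[:,0,:],z)[:,:2].astype(np.float32)
    (cx,cy),(a,b),_=r=cv2.minAreaRect(w); P=cv2.boxPoints(r)
    e=max((P[1]-P[0],P[2]-P[1]),key=np.linalg.norm); return np.array([cx,cy]),sorted((a,b)),e/np.linalg.norm(e)
def masks(im):
    h=cv2.cvtColor(im,cv2.COLOR_RGB2HSV)
    return cv2.inRange(h,(0,0,190),(179,50,255)),cv2.inRange(h,(5,50,110),(25,255,255)),cv2.inRange(h,(80,120,80),(100,255,255))
E
python3 - <<'E'
from h import *
im=cv2.imread("pics/top0.png")[:,:,::-1].copy()
w,b,t=masks(im)
print(im[298,376],im[298,345],im[243,380])
c,s,e=box(w,(280,225,475,262),.056); print("rail",c,s,e,np.degrees(np.arctan2(-e[0],e[1])) )
c,s,e=box(b,(350,262,400,335),.038); print("block",c,s,e)
for r in((270,280,330,355),(415,280,480,355)): print("teal",*box(t,r,.038))
print("tin,jar",ray("top",[[255,220]],.077),ray("top",[[510,233]],.097))
print("tape",ray("top",[[317,222]],.019), "back ends", ray("top",[[293,199],[465,204]],.062))
E
```

```text
[178 150 119] [108  98  78] [239 239 246]
rail [ 0.62533307 -0.08846867] [0.01893487758934498, 0.3221346437931061] [0.00341862 0.99999416] -0.19587278
block [ 0.52437901 -0.08162636] [0.05950034037232399, 0.0986679345369339] [0.9969106  0.07854511]
teal [0.48633426 0.05700791] [0.04679865390062332, 0.09481854736804962] [0.9428715 0.3331565]
teal [ 0.48738396 -0.22679275] [0.047134432941675186, 0.09706926345825195] [ 0.8215205  -0.57017887]
tin,jar [[0.66049378 0.13729471 0.077     ]] [[ 0.64419598 -0.31894532  0.097     ]]
tape [[0.66742206 0.02521723 0.019     ]] back ends [[ 0.70339748  0.07046118  0.062     ]
 [ 0.70124578 -0.25010861  0.062     ]]
```

Checks: the rail measures 322 x 19 mm, as it should, and the tin sits 70 mm beyond the end divider. This gives the rack centre at about (0.654, -0.0885) with yaw near -0.2°. Next I'll touch the rail.

```bash
cat >> h.py <<'E'
YAW=-0.0035; O=np.array([.654,-.0885])
def rk(x,y): return O+np.array([[np.cos(YAW),-np.sin(YAW)],[np.sin(YAW),np.cos(YAW)]])@[x,y]
def near(pos,y0):  # of yaw y0 and its half turn, the one with the smaller last joint
    o=[(abs(q[5]),y) for y in (y0,y0+np.pi,y0-np.pi) if (q:=manip.inverse_kinematics(pos,[np.pi,0,y])) is not None]
    return [np.pi,0,min(o)[1]]
def st(*t):
    s=manip.state(); print(*t,round(s["time"],2),s["position"].round(4),s["contact_force"].round(1),round(s["finger_gap"],4),s["joint_pos"].round(2))
E
python3 - <<'E'
from h import *
T=manip.tips_ahead
manip.command_gripper(0.0)
p=[*rk(-.029,.117),.056+T+.03]; o=near(p,YAW)
manip.reach(p,o); manip.hold(.2); st("above",o)
print(manip.move_l([*p[:2],.05+T],.03,until_force=4)); st("a")
z=manip.state()["position"][2]
if abs(z-.056-T)<.006:
    for y in(.117,.039,-.039):
        if y<.1: manip.move_l([*rk(-.029,y),z+.0003],.08); st("slid")
        print(manip.move_l([*rk(-.029,y),z-.004],.01,until_force=3)); st(y)
        z=manip.state()["position"][2]; manip.hold(.2)
    cv2.imwrite("pics/side1.png",manip.grab_frame("side")[:,:,::-1])
    manip.move_l([*rk(-.029,-.039),.3],.15); st("up")
E
```

```text
above [3.141592653589793, 0, -0.0035] 3.68 [0.6254 0.0293 0.2596] [-1.2  0.3 -0.6] 0.0003 [-0.14  0.45  1.58  0.    1.12  1.43]
True
a 4.6 [0.6253 0.0286 0.2295] [-1.   0.3  4.5] -0.0001 [-0.14  0.49  1.59 -0.    1.06  1.43]
True
0.117 4.81 [0.6254 0.0286 0.2295] [-0.3 -0.1  3.8] 0.0003 [-0.14  0.49  1.59 -0.    1.06  1.43]
slid 6.13 [ 0.625  -0.0494  0.2295] [ 0.8  0.1 -0.2] 0.0 [-0.27  0.49  1.58 -0.    1.07  1.31]
True
0.039 6.34 [ 0.625  -0.0492  0.2295] [0.1 0.8 3.4] -0.0001 [-0.27  0.49  1.58 -0.    1.07  1.31]
slid 7.67 [ 0.6247 -0.1274  0.2295] [-0.1 -0.1  0.2] 0.0005 [-0.39  0.51  1.55 -0.    1.08  1.19]
True
-0.039 7.88 [ 0.6248 -0.1272  0.2295] [0.1 0.4 4.5] -0.0003 [-0.39  0.51  1.55 -0.    1.08  1.19]
up 8.75 [ 0.6245 -0.1272  0.2991] [-0.6 -0.3 -1.3] 0.0002 [-0.39  0.42  1.52 -0.    1.2   1.19]
```

View pics/side1.png

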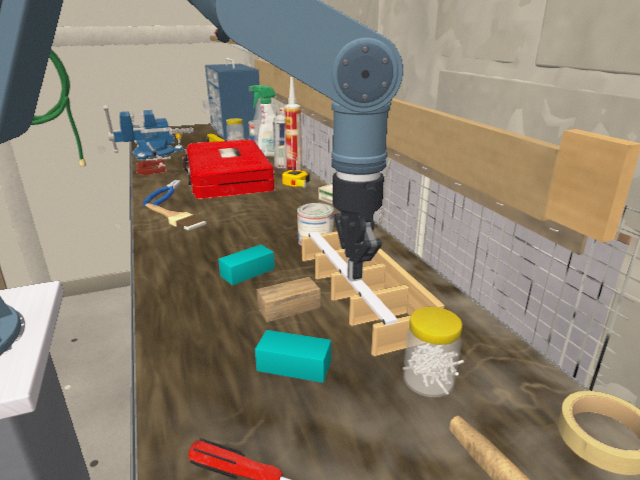

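The picture shows the fingertip on the rail at (357,272), over the third gap. All three touches registered 3–4 N at rail height. Next is the sideways push to bring the block in line with the gap.

```bash
python3 - <<'E'
from h import *
T=manip.tips_ahead; bx=.524
s=np.array([bx,-.020]); 
p=[*s,.12+T]; o=near(p,YAW+np.pi/2)
manip.reach(p,o); manip.command_gripper(.04); st("above",o)
manip.move_l([*s,.010+T],.12,until_force=8); st("down")
yend=rk(0,-.039)[1]+.0255+.011
manip.move_l([bx,yend,.010+T],.06,until_force=25); st("pushed",yend)
manip.move_l([bx,yend+.035,.010+T],.15)
manip.move_l([bx,yend+.035,.15+T],.2)
q=[bx-.16,yend+.05,.15+T]; manip.move_l(q,.25)
im=manip.grab_frame("top"); cv2.imwrite("pics/top2.png",im[:,:,::-1]); st()
c,sz,e=box(masks(im)[1],(360,262,425,335),.038); print("block",c,sz,e,"target y",rk(0,-.039))
E
```

```text
above [3.141592653589793, 0, 1.5672963267948965] 10.52 [ 0.5241 -0.0201  0.2934] [0.6 0.4 0.4] 0.0398 [-0.26  0.2   1.83  0.    1.11 -0.26]
down 11.58 [ 0.5245 -0.0201  0.1841] [-0.   0.4  0. ] 0.0399 [-0.26  0.39  1.86  0.    0.89 -0.26]
pushed -0.09099976112524387 12.92 [ 0.5239 -0.0908  0.1833] [0.3 0.3 0.9] 0.0401 [-0.39  0.4   1.85 -0.    0.9  -0.39]
14.99 [ 0.3649 -0.0413  0.3235] [ 0.2 -0.4 -0.7] 0.0398 [-0.44 -0.22  2.18  0.    1.19 -0.44]
block [ 0.52158344 -0.12520824] [0.04724960774183273, 0.09547363221645355] [0.99997073 0.00765038] target y [ 0.6538635  -0.12749976]
```

View pics/top2.png

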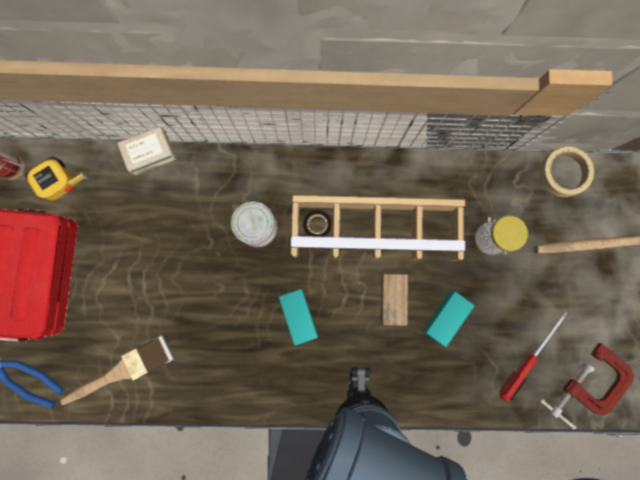

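The block is now at (396,300), square with the rack and 2 mm off the gap's centre line. I'll push it in with the two fingertips spread over its rear end.

```bash
python3 - <<'E'
from h import *
T=manip.tips_ahead; yb=rk(0,-.0385)[1]+.0005
p=[.435,yb,.10+T]; o=near(p,YAW)
manip.reach(p,o); manip.command_gripper(.018); st("above",o)
manip.move_l([.435,yb,.012+T],.12,until_force=8); st("down")
a=rk(-.09,-.039); manip.move_l([*a,.012+T],.07,until_force=25); st("near")
f=rk(-.064+.008,-.039); print(manip.move_l([*f,.012+T],.03,until_force=14)); st("home",rk(-.064,-.039))
b=rk(-.115,-.039); manip.move_l([*b,.012+T],.15); manip.move_l([*b,.12+T],.2)
manip.move_l([.36,-.03,.15+T],.25); manip.hold(.2)
for n in("top","side"):
    im=manip.grab_frame(n); cv2.imwrite(f"pics/{n}3.png",im[:,:,::-1])
st()
t=cv2.imread("pics/top3.png")[170:290,220:540]; s=cv2.imread("pics/side3.png")[180:400,220:540]
cv2.imwrite("pics/crop3.png",np.vstack([cv2.resize(t,None,fx=1.7,fy=1.7),cv2.resize(s,None,fx=1.7,fy=1.7)]))
E
```

```text
above [3.141592653589793, 0, -0.0035] 16.65 [ 0.435  -0.1264  0.2736] [ 0.3  0.1 -0.3] 0.018 [-0.55  0.08  2.02 -0.    1.05  1.03]
down 17.53 [ 0.4353 -0.1267  0.1859] [-0.1 -0.3 -1.2] 0.0182 [-0.55  0.25  2.04  0.    0.84  1.03]
near 19.52 [ 0.5637 -0.1272  0.1855] [-0.5 -1.   0.2] 0.0178 [-0.43  0.47  1.73  0.    0.94  1.15]
True
home [ 0.58986389 -0.12727576] 20.46 [ 0.5932 -0.1272  0.1847] [-0.1  0.8 -0.7] 0.0182 [-0.41  0.53  1.65 -0.    0.97  1.17]
22.93 [ 0.3604 -0.0303  0.3232] [ 0.4 -0.5  0.3] 0.0178 [-0.42 -0.24  2.19 -0.    1.2   1.16]
```

View pics/crop3.png

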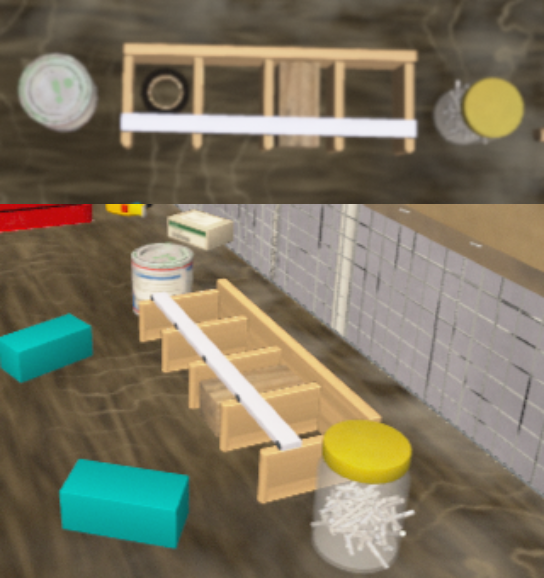

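The crops show the block in the third gap at top-crop (300,100), under the rail and up to the back board, with the tin, jar and tape unmoved. The force reading dropped to about zero once the arm stopped, so I'll do one slow, gentle push to rule out a rebound gap.

```bash
python3 - <<'E'
from h import *
T=manip.tips_ahead
b=rk(-.10,-.039); manip.reach([*b,.12+T],near([*b,.12+T],YAW))
manip.move_l([*b,.012+T],.12,until_force=8)
manip.move_l([*rk(-.068,-.039),.012+T],.06,until_force=10); st("pre")
print(manip.move_l([*rk(-.052,-.039),.012+T],.012,until_force=8)); manip.hold(.3); st("home")
manip.move_l([*b,.012+T],.06); manip.move_l([*b,.12+T],.2)
manip.move_l([.36,-.03,.15+T],.25); manip.hold(.2)
im=manip.grab_frame("top"); cv2.imwrite("pics/top4.png",im[:,:,::-1])
pts=ray("top",[[387,260],[408,260]],.038)
m=masks(im)[1][225:270,385:410]; r=np.where(m[:,8:16].sum(1)>0)[0]+225
print("rows",r.min(),r.max(),"front x",ray("top",[[397,r.max()+.5]],.038),"expected",rk(-.053,-.039)); st()
E
```

```text
pre 25.55 [ 0.5858 -0.1271  0.1851] [0.7 0.6 0.1] 0.0179 [-0.41  0.51  1.67 -0.    0.96  1.16]
True
home 26.6 [ 0.5924 -0.1271  0.1843] [ 0.4 -0.1  0.1] 0.0176 [-0.41  0.53  1.65 -0.    0.97  1.17]
rows 225 257 front x [[ 0.60030985 -0.12754114  0.038     ]] expected [ 0.60086382 -0.12731426]
29.36 [ 0.3604 -0.0303  0.3232] [0.1 0.9 0.3] 0.018 [-0.42 -0.24  2.19 -0.    1.19  1.16]
```

The second push met the same stop, and the block's front end is within 1 mm of where it should be when home.

```bash
python3 -c "
from station import manip
print(manip.sign_off())"
```

```text
the job is handed in; nothing more can be done
None
```

The job is handed in at about 29 s: I touched the rail at gaps one, two and three in that order, though the fingertip may have skimmed just clear of it between touches, then pushed the block fully home in the third gap without lifting it; the tin, jar and tape look unmoved in the pictures.

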